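# Lock a row of optics carriers in the clamping nest with its wedge

### The arm

A 6-joint arm with a two-finger parallel gripper is mounted at the origin on the work surface. World frame = base frame: x ahead of the robot, y to its left, z up, the work surface at z = 0. Lengths are in m, angles in rad, forces in N, time in s.
With the tool pointing down it reaches from about 0.2 to 0.875 m from the base axis. Payload 3.4 kg.
Tool frame: the origin (TCP) lies between the finger pads; the fingertips stand 25 mm ahead of it and the grasp point (between the pads) lies 6 mm ahead of it (r.nose_length is the z of the fingertips in the tool frame, in m); z points along the fingers, x is the direction in which the jaws open and shut, and the axes are right-handed (so a half turn about z gives the same grasp; the last joint's range is limited). The gripper opens to 94 mm and grips with 3 to 60 N. Pads are 16 mm wide; open, the fingers measure 119 mm over their backs; the gripper's body (75 mm by 177 mm) begins 78 mm behind the grasp point.
Start: joints at [1.01, 0.276, 1.505, -0, 1.361, -0.121], TCP at [0.245, 0.52, 0.23] pointing down, gripper open.
Joint ranges: [-2.89, 2.89], [-0.75, 2.08], [0.22, 2.7], [-1.18, 4.32], [0.11, 2.71], [-2.7, 2.7]. Speed limits (rad/s): [2.57, 2.57, 3.14, 3.14, 3.14, 3.14].

### API

Orientations are given as a unit quaternion [w, x, y, z].
In Python, from plant import r, gripper_to, inverse_kinematics, vision, models, telemetry gives the robot as it stands. Calls block until the motion is done:
- r.move_to(position, orientation): joint-space move of the TCP to a pose.
- r.move_l(position, rot=None, vel=0.15, guard=None): straight line of the TCP; rot=None keeps the orientation; vel is the mean speed in m/s. With guard (N) it stops when the force on the tool has changed by that much, and returns True; else False.
- r.movej(angles): joint-space move.
- gripper_to(opening, f_grip=None): finger opening in m; f_grip is the grip in N (None keeps the last); returns when the fingers have stopped.
- r.hold(seconds).
- inverse_kinematics(position, orientation): joint angles nearest the present ones, or None.
- vision.snapshot(name): name is "scene" or "top" or "wrist"; returns the picture (480x640x3 uint8, red, green, blue); there is no depth.
- vision.get_calibration(name): a dict with "fx", "fy", "cx", "cy" (pixels), "D" ([k1, k2, p1, p2, k3] as OpenCV has them; the pictures are not rectified), "position" and "orientation" of the camera in the world. Camera axes: x right, y down, z forward; pixel columns grow to the right and rows downward; lengths in m; the calibration is good to about 2 mm. A picture is of the moment at which its call begins: read the wrist's pose just before it. get_calibration takes no time and is no camera call; for the wrist camera it gives the pose at the moment of the call.
A pose or a line that the arm cannot do raises r.PlanningError and nothing moves.
- r.sign_off(): hands the job in, once; it reports no verdict.
Trained networks look in the newest picture that a camera, given by its name, has taken for a name from the list of things; names that differ only in an ending like _2 or _b are one class to them, and where a whole thing is asked for, a point or a joint stands for the part that bears it (a point fixed in the world has none). Each returns a list of dicts, best first, with "score" (0 to 1); they miss things now and then, are a little off and sometimes report something else, mostly with a low value. They report only what shows in the picture. A call takes as long as a camera call. They do not tell look-alikes from the thing itself.
- models.boxes_of(thing, camera): "at" ([x, y, z] in m, in world coordinates, good to about 4 mm: the middle of the surface that is visible of it).
- models.regions_of(thing, camera): "pixels" (480x640 bool, what is visible of it).
- models.mark_of(thing, camera): "at" ([x, y, z] in m, in world coordinates, good to about 4 mm: a listed point, or the origin of a listed thing).
Readings, each from a call of its own:
- telemetry.current_t(): time.
- telemetry.current_joints(): joint angles.
- telemetry.current_dq(): joint speeds.
- telemetry.current_joint_efforts(): joint torques, N m.
- telemetry.current_ee_pos(): TCP position.
- telemetry.current_tool_rot(): TCP orientation.
- telemetry.current_wrist_force(): force on the tool from outside, world axes, zero at the start.
- telemetry.current_torque(): the same for the moment, N m.
- telemetry.current_opening(): finger opening in m.
Only numpy, scipy, OpenCV 4.12 (cv2) and the standard library are available. Lean on these libraries where they do the work, as an engineer would, in place of code of your own. Each camera call takes 0.05 s, during which the arm holds its last target.

### The job

Fold the front panel of the nest's dust cover back until it lies flat on the rear panel. Then take the steel wedge with the finger tab from the bench and push it thin end first along the slot between the last carrier and the slanted jaw until it jams and the whole row is locked tight against the stop, firmly but without forcing it. Leave the wedge in place lying flat, and do not disturb the other things on the bench.

Things in the scene. Friction and masses are not known exactly. Their poses are not given: they have to be found in the camera images.
- nest: Aluminium clamping nest fixed to the bench. Origin: underside, on its channel's centre line. x: drive direction of the wedge, away from the robot (yaw within 0.3 rad); y: along the row, towards the slot. Plate top at z 12 mm, over x -62 to 62, y -105 to 120, and a tongue x -122 to -62, y 45 to 120 that leads to the slot. Walls beside the carriers: x +-26 to +-34, y -65 to 50, tops at z 36.
- slot_mouth (a point): On the plate top in the wide mouth of the slot, robot side (nest x -37, y 73.5, z 12 mm). Slot: open at both ends, between carrier 5 and the jaw, a steel block 20 mm high on the plate, x -37 to 37, whose slanted face lies at nest y = 76 - 0.14 x (mm): the slot narrows along +x. The mouth starts about 14 to 15 mm wide, for the wedge's 8.3 mm thin end.
- stop: Steel stop block, 50 x 20 x 22 mm, screwed to the plate at the far (-y) end of the channel, set anywhere within 3 mm. Origin: centre of underside; axes as the nest's. The row bears on its +y face, 10 mm from the origin.
- carrier_1: First of five like carriers, beside the stop: aluminium block 50 (x) x 24 (y, along the row) x 22 mm high with a tile and lens on top (to 31 mm), 75 g, loose on the plate. Origin: centre of underside. They start with gaps of 0.2 to 5 mm, 4 to 9 mm in all, which the wedge closes as it goes in: some 2 to 5 N on its butt, then the force rises steeply as the row packs.
- carrier_5: Last of the five carriers, beside the slot; same block. The wedge's straight side slides along its +y face, 12 mm from its origin. More than 100 N on it would strain its optics.
- wedge: Steel wedge on the bench, 110 mm long (x) x 24 high, 0.34 to 0.46 kg. Origin: centre of underside, mid-length. +x: thin end, 8.3 mm; butt at x -55, 23.7 mm. Straight side y = -8, tapered side y = 8 - 0.14 x (mm). On top in the middle a finger tab, 34 (x) x 14 (y) mm, z 24 to 58. In the slot its axes lie as the nest's. It jams at nest x -15 to 25 and holds itself; 12 to 20 N on the butt locks it.
- cover_front (a joint): Angle (rad) of the cover's front panel on the rear one: 0 in one plane (shut over row and slot), 3.13 folded flat on it. Starts ajar, 0.9 to 1.3. Stiff hinge, stays where left; 1 to 2 N at the edge moves it. Axis along nest x at nest y -3.5, z 65.5 mm; panel 80 mm wide (x -40 to 40), 85 mm hinge to edge, 5 mm thick. Positive lifts the edge up and over towards nest -y.
- cover_rear (a joint): Angle (rad) of the rear panel on the nest: 0 = level on its posts, as at the start, kept there by its weight; its top is at z 65 mm over nest y -90 to -5. Hinge along nest x at nest y -94, z 62.5 mm.
- cover_edge (a point): Middle of the free edge of the front panel.
- gauge_bar: Bystander: parallel steel bar 110 x 16 x 20 mm without a tab, lying on the bench. Origin: centre of underside.
- jar: Bystander: amber glass jar, 48 mm across, 62 mm high, standing. Origin: centre of underside.
- driver: Bystander: black-handled screwdriver, 170 mm, lying on the bench along its x.
Things that resemble listed ones, but are neither listed nor needed, are in the scene too. What is shaped like the wedge but blue or green is not meant.

How it is judged:
By the outcome, as a careful person would: the job done as asked, in the order asked, and still so for the second after the job is handed in, with the robot touching nothing.
It also fails if it takes over 72 s, if anything falls off the work surface, if the arm or the gripper's body presses on something with over 40 N, if the wrist force passes 120 N, or if a joint passes its speed limit or range.

## Working session

There is one attempt and no reset: what is moved stays moved. The work goes in short steps, each a Python script; the robot and the scene stay as the last script left them, time stands still between calls to the robot, and variables do not carry over. Pictures are saved under pics/ and viewed, and the job is handed in when it is done.

```bash
ls; mkdir -p pics; cat > h.py <<'E'
import numpy as np, cv2
from plant import r, gripper_to, inverse_kinematics, vision, models, telemetry
from scipy.spatial.transform import Rotation as R
def snap(n,f=None):
    im=vision.snapshot(n)
    if f: cv2.imwrite('pics/'+f,im[:,:,::-1])
    return im
def K(c): return np.array([[c['fx'],0,c['cx']],[0,c['fy'],c['cy']],[0,0,1.]])
def rot(c):
    q=c['orientation']; return R.from_quat([q[1],q[2],q[3],q[0]]).as_matrix()
def ray(c,px):
    p=cv2.undistortPoints(np.array(px,float).reshape(-1,1,2),K(c),np.array(c['D'],float)).reshape(-1,2)
    d=np.c_[p,np.ones(len(p))]@rot(c).T
    return np.array(c['position']),d
def atz(c,px,z):
    o,d=ray(c,px); return o+d*((z-o[2])/d[:,2])[:,None]
def proj(c,P):
    Rm=rot(c).T; rv=cv2.Rodrigues(Rm)[0]; t=-Rm@np.array(c['position'])
    return cv2.projectPoints(np.array(P,float).reshape(-1,3),rv,t,K(c),np.array(c['D'],float))[0].reshape(-1,2)
def down(yaw):  # tool z down, tool x at angle yaw in world
    m=np.array([[np.cos(yaw),np.sin(yaw),0],[np.sin(yaw),-np.cos(yaw),0],[0,0,-1]]).T
    m=np.c_[[np.cos(yaw),np.sin(yaw),0],[np.sin(yaw),-np.cos(yaw),0],[0,0,-1]]
    q=R.from_matrix(m).as_quat(); return [q[3],q[0],q[1],q[2]]
def quat(m):
    q=R.from_matrix(m).as_quat(); return [q[3],q[0],q[1],q[2]]
E
python3 - <<'E'
from h import *
snap('scene','s0.png');snap('top','t0.png')
for n in ['scene','top']:
    c=vision.get_calibration(n);print(n,np.round(c['position'],3),np.round(rot(c),2).tolist(),c['fx'],c['D'])
    for t in ['nest','slot_mouth','stop','carrier_1','carrier_5','wedge','cover_edge','gauge_bar','jar','driver']:
        print(t,[(np.round(d['at'],3).tolist(),round(d['score'],2)) for d in models.mark_of(t,n)][:4])
print(telemetry.current_t())
E
```

```text
pics
scene [1.038 0.546 0.904] [[-0.75, 0.48, -0.46], [0.66, 0.54, -0.51], [-0.0, -0.69, -0.73]] 478.71596100407254 [0.01793494 0.         0.         0.         0.        ]
nest [([0.607, -0.052, 0.003], 0.86), ([0.586, -0.365, -0.002], 0.39)]
slot_mouth [([0.591, 0.029, 0.012], 0.74), ([0.617, -0.004, 0.133], 0.62), ([0.482, -0.33, 0.001], 0.26)]
stop []
carrier_1 [([0.618, 0.0, 0.012], 0.57), ([0.67, 0.307, -0.002], 0.32)]
carrier_5 [([0.618, 0.0, 0.012], 0.57), ([0.67, 0.307, -0.002], 0.32)]
wedge [([0.48, -0.333, -0.001], 0.74), ([0.385, -0.432, -0.001], 0.68), ([0.348, -0.26, -0.003], 0.57)]
cover_edge [([0.614, -0.006, 0.136], 0.6)]
gauge_bar [([0.46, 0.322, -0.002], 0.56)]
jar [([0.585, -0.368, -0.0], 0.63)]
driver [([0.671, 0.304, -0.001], 0.88)]
top [ 0.355 -0.046  1.149] [[-0.0, -0.99, 0.15], [-1.0, 0.0, 0.01], [-0.01, -0.15, -0.99]] 507.86868518185037 [-0.01984135  0.          0.          0.          0.        ]
nest [([0.606, -0.051, 0.001], 0.83)]
slot_mouth [([0.586, 0.03, 0.009], 0.64)]
stop []
carrier_1 [([0.615, -0.003, 0.014], 0.57)]
carrier_5 [([0.615, -0.003, 0.014], 0.57)]
wedge [([0.386, -0.434, -0.004], 0.98), ([0.482, -0.328, 0.004], 0.81), ([0.346, -0.26, 0.001], 0.78)]
cover_edge [([0.615, -0.01, 0.131], 0.67)]
gauge_bar [([0.462, 0.325, -0.002], 0.65)]
jar [([0.592, -0.37, 0.002], 0.68), ([0.616, -0.001, 0.013], 0.64)]
driver [([0.676, 0.301, -0.001], 0.67)]
1.1
```

View pics/s0.png

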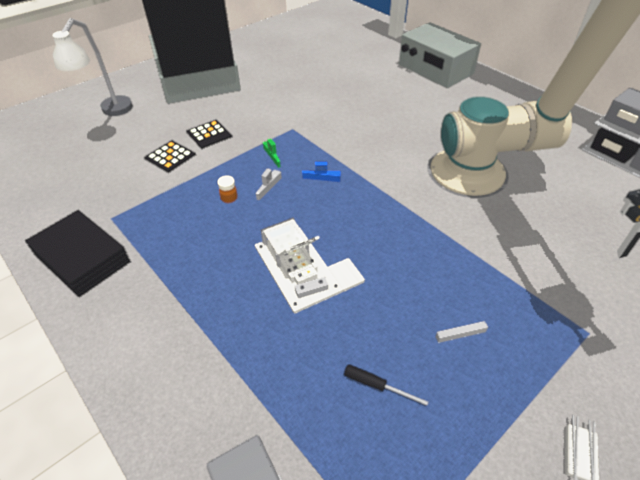

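View pics/t0.png

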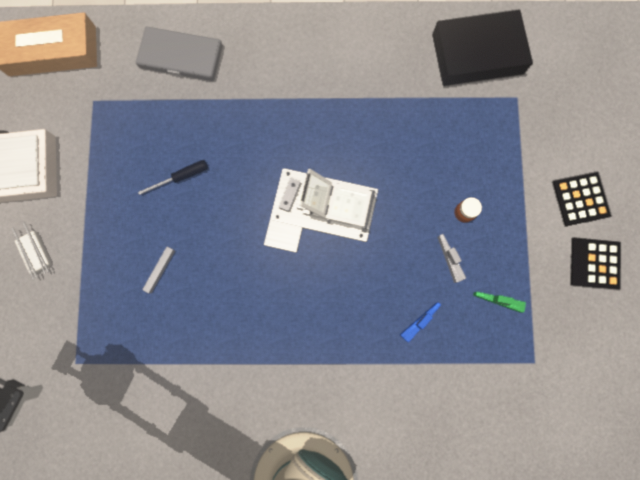

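The steel wedge lies at about (449,258) in the top view and (268,183) in the scene view. The blue and green decoys are beside it, and the nest's cover is ajar at (315,195). I'll look closer with the wrist camera.

```bash
python3 - <<'E'
from h import *
c=vision.get_calibration('wrist'); p=telemetry.current_ee_pos(); q=telemetry.current_tool_rot()
Rt=R.from_quat([q[1],q[2],q[3],q[0]]).as_matrix()
print('cam in tool',Rt.T@(np.array(c['position'])-p), (Rt.T@rot(c)).round(3).tolist(), c['fx'])
a=cv2.imread('pics/s0.png')[200:320,230:390]; cv2.imwrite('pics/s0z.png',cv2.resize(a,None,fx=5,fy=5,interpolation=cv2.INTER_CUBIC))
yaw=-0.235
for pos in [(0.56,0.03,0.42),(0.46,-0.30,0.33)]:
  for y in [yaw+np.pi/2, yaw-np.pi/2,yaw,yaw+np.pi]:
    print(pos,y,inverse_kinematics(pos,down(y)))
E
```

```text
cam in tool [ 0.00154728 -0.07128266 -0.15482152] [[1.0, 0.0, -0.0], [-0.0, 0.969, 0.248], [0.001, -0.248, 0.969]] 422.70064180128884
(0.56, 0.03, 0.42) 1.3357963267948967 [-7.05489116e-02  2.11769699e-01  1.13914472e+00 -4.44089210e-16
  1.79067823e+00 -1.40634524e+00]
(0.56, 0.03, 0.42) -1.8057963267948964 [-7.05489116e-02  2.11769699e-01  1.13914472e+00 -4.44089210e-16
  1.79067823e+00  1.73524742e+00]
(0.56, 0.03, 0.42) -0.235 [-7.05489116e-02  2.11769699e-01  1.13914472e+00 -4.44089210e-16
  1.79067823e+00  1.64451088e-01]
(0.56, 0.03, 0.42) 2.9065926535897932 None
(0.46, -0.3, 0.33) 1.3357963267948967 [-7.04610665e-01  1.97359157e-01  1.36997364e+00 -4.44089210e-16
  1.57425986e+00 -2.04040699e+00]
(0.46, -0.3, 0.33) -1.8057963267948964 [-7.04610665e-01  1.97359157e-01  1.36997364e+00 -4.44089210e-16
  1.57425986e+00  1.10118566e+00]
(0.46, -0.3, 0.33) -0.235 [-7.04610665e-01  1.97359157e-01  1.36997364e+00 -4.44089210e-16
  1.57425986e+00 -4.69610665e-01]
(0.46, -0.3, 0.33) 2.9065926535897932 [-7.04610665e-01  1.97359157e-01  1.36997364e+00 -4.44089210e-16
  1.57425986e+00  2.67198199e+00]
```

View pics/s0z.png

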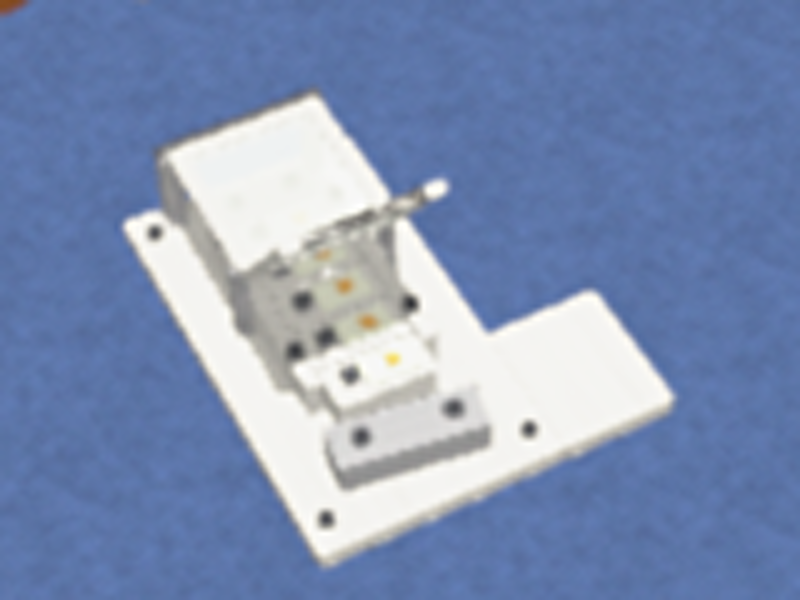

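```bash
cat > w.py <<'E'
from h import *
import sys,json
def look(tag,pos,yaw,things):
    r.move_to(pos,down(yaw)); r.hold(0.15)
    c=vision.get_calibration('wrist'); snap('wrist',f'w_{tag}.png')
    c={k:np.array(v).tolist() for k,v in c.items()}
    json.dump(c,open(f'c_{tag}.json','w'))
    for t in things:
        print(tag,t,[(np.round(d['at'],4).tolist(),round(d['score'],2)) for d in models.mark_of(t,'wrist')][:4])
    print(telemetry.current_t())
E
python3 - <<'E'
from w import *
y=-0.235+np.pi/2
look('n1',(0.54,0.04,0.34),y,['nest','slot_mouth','stop','carrier_5','cover_edge'])
look('n2',(0.58,-0.07,0.36),y,['nest','slot_mouth','cover_edge'])
E
```

```text
n1 nest [([0.6038, -0.0517, 0.0053], 0.6), ([0.5853, 0.0274, 0.008], 0.46)]
n1 slot_mouth [([0.5868, 0.0241, 0.0069], 0.64), ([0.6228, -0.0, 0.0137], 0.25)]
n1 stop [([0.4814, -0.3274, 0.0021], 0.74)]
n1 carrier_5 [([0.6194, -0.0001, 0.0163], 0.76)]
n1 cover_edge [([0.6165, -0.0065, 0.1313], 0.64)]
3.6167
n2 nest [([0.6032, -0.0579, 0.0058], 0.87), ([0.5871, 0.0274, 0.0084], 0.71)]
n2 slot_mouth [([0.5874, 0.0254, 0.0099], 0.68)]
n2 cover_edge [([0.6202, -0.0095, 0.1291], 0.61)]
4.5083
```

View pics/w_n1.png

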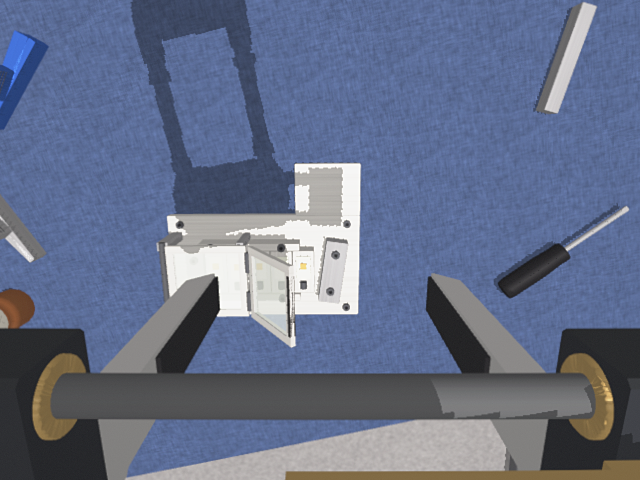

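View pics/w_n2.png

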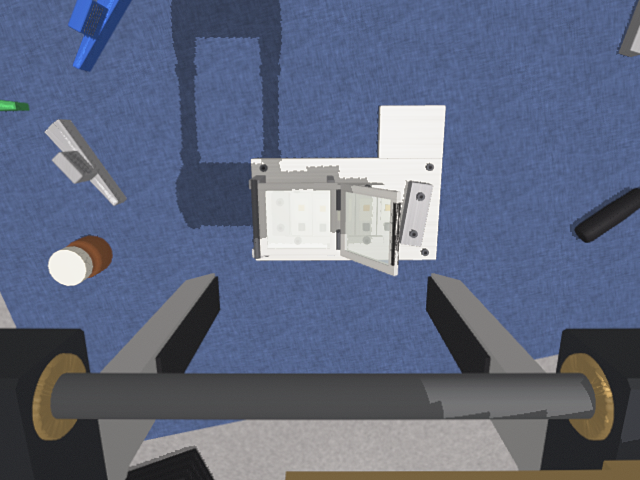

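The wrist views show the nest plate's corners clearly: tongue at (295,163) and (360,164), far corner at (358,314). The panel is standing ajar at (270,300). I'll fit the nest pose from the corners in both views.

```bash
python3 - <<'E'
from h import *; import json
from scipy.optimize import least_squares
P={'a':(-62,-105),'c':(62,120),'d':(-122,120),'e':(-122,45),'f':(-62,45)}
obs={'n1':{'a':(167,216),'c':(358,314),'d':(360,164),'e':(295,163),'f':(297,214)},
'n2':{'a':(251,159),'c':(437,260),'d':(445,106),'e':(380,106),'f':(379,158)}}
D=[]
for t,o in obs.items():
    g=cv2.cvtColor(cv2.imread(f'pics/w_{t}.png'),cv2.COLOR_BGR2GRAY)
    pts=np.array(list(o.values()),np.float32).reshape(-1,1,2)
    pr=cv2.cornerSubPix(g,pts.copy(),(4,4),(-1,-1),(3,50,.01)).reshape(-1,2)
    print(t,pr.round(1).tolist())
    D.append((json.load(open(f'c_{t}.json')),pr,np.array([P[k] for k in o])/1000))
def W(p,n): 
    c,s=np.cos(p[2]),np.sin(p[2]); return np.c_[p[0]+c*n[:,0]-s*n[:,1],p[1]+s*n[:,0]+c*n[:,1],np.full(len(n),p[3] if len(p)>3 else .012)]
f=lambda p:np.concatenate([(proj(c,W(p,n))-o).ravel() for c,o,n in D])
for x0 in ([.605,-.052,-.235],[.605,-.052,-.235,.012]):
    s=least_squares(f,x0,loss='soft_l1');print(s.x,f(s.x).round(1))
np.save('nest.npy',s.x[:3]) if 0 else None
s=least_squares(f,[.605,-.052,-.235],loss='soft_l1');np.save('nest.npy',s.x)
E
```

```text
n1 [[166.39999389648438, 215.6999969482422], [357.3999938964844, 313.6000061035156], [360.0, 163.0], [294.20001220703125, 163.60000610351562], [295.3999938964844, 211.39999389648438]]
n2 [[250.10000610351562, 159.5], [435.5, 259.1000061035156], [445.0, 105.0999984741211], [379.79998779296875, 105.5], [378.29998779296875, 157.5]]
[ 0.60792594 -0.05333375 -0.22948741] [-0.1  0.2  0.2 -0.   0.3 -0.2 -0.4 -0.5 -0.5  3.9  0.2 -0.5  0.1  0.2
  0.4 -0.2 -0.1 -0.6 -0.1  1. ]
[ 0.60805322 -0.05332635 -0.22947178  0.01087433] [ 0.3  0.1  0.2 -0.3  0.3 -0.2 -0.3 -0.5 -0.4  3.8  0.4 -0.5 -0.1  0.
  0.2 -0.1 -0.2 -0.4 -0.2  1. ]
```

```bash
cat >> h.py <<'E'
N=np.load('nest.npy') if __import__('os').path.exists('nest.npy') else None
def nw(x,y,z):  # nest mm -> world m
    c,s=np.cos(N[2]),np.sin(N[2]); x,y,z=x/1e3,y/1e3,z/1e3
    return [N[0]+c*x-s*y,N[1]+s*x+c*y,z]
def wn(p):
    c,s=np.cos(N[2]),np.sin(N[2]); d=np.array(p[:2])-N[:2]
    return np.array([c*d[0]+s*d[1],-s*d[0]+c*d[1],p[2]])*1e3
def F():
    f=np.array(telemetry.current_wrist_force()); c,s=np.cos(N[2]),np.sin(N[2])
    return np.round([c*f[0]+s*f[1],-s*f[0]+c*f[1],f[2]],1)
QN=down(N[2]+np.pi/2) if N is not None else None
T=telemetry.current_t
E
python3 - <<'E'
from h import *
gripper_to(0.0,20)
r.move_to(nw(0,88,230+0),QN)
r.move_l(nw(0,88,112+25),vel=.2)
print(F(),T())
for y in (70,50,35,20,12):
    g=r.move_l(nw(0,y,112+25),vel=.1,guard=12)
    print(y,g,wn(telemetry.current_ee_pos()).round(1),F(),T())
    if g: break
snap('scene','s1.png');print(T())
E
python3 -c "
import cv2
a=cv2.imread('pics/s1.png')[170:320,220:420]; cv2.imwrite('pics/s1z.png',cv2.resize(a,None,fx=4,fy=4,interpolation=cv2.INTER_CUBIC))"
```

```text
[0.7 0.3 0.1] 7.2667
70 False [  0.5  69.1 138.1] [ 0.3 -0.   0.1] 7.6
50 False [ -0.   49.2 137. ] [ 0.8  0.1 -0.2] 7.95
35 False [-1.000e-01  3.440e+01  1.369e+02] [-0.5 -0.2  0.2] 8.25
20 False [ -0.   19.5 136.9] [0.4 0.  0.5] 8.55
12 False [  0.   11.6 137. ] [-0.2 -0.2 -0.2] 8.8
8.85
```

View pics/s1z.png

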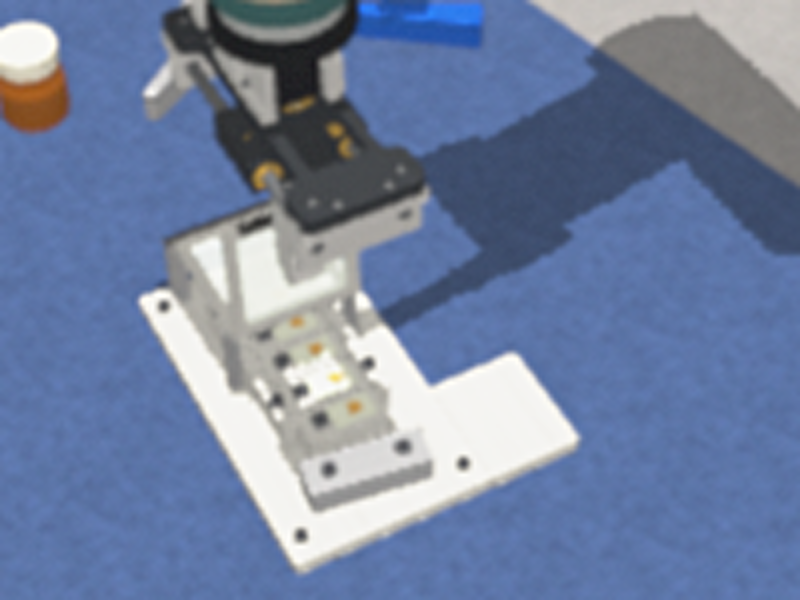

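The panel is now upright and the rear panel is still level. Next I follow the arc over.

```bash
python3 - <<'E'
from h import *
rho=70;h=12.5
def tip(th,t=3): return nw(0,-3.5+rho*np.cos(th)+t*np.sin(th)+h, 65.5+rho*np.sin(th)-t*np.cos(th)+25)
r.move_l(tip(1.6),vel=.1)
for th in (1.85,2.1,2.35,2.6,2.8,2.95):
    g=r.move_l(tip(th),vel=.1,guard=12)
    print(th,g,wn(telemetry.current_ee_pos()).round(1),F(),T())
    if g: break
g=r.move_l(nw(0,-3.5-rho+h,60+25),vel=.03,guard=8)
print(g,wn(telemetry.current_ee_pos()).round(1),F(),T())
r.hold(.2);print(F())
E
```

```text
1.85 False [ -0.4  -8.1 157.9] [ 0.6 -0.3 -0.1] 9.5583
2.1 False [ -0.3 -24.4 151.9] [ 0.6 -0.5 -0.1] 9.8833
2.35 False [ -0.4 -38.6 141.7] [-0.2  0.3  0.4] 10.2083
2.6 False [ -0.4 -49.6 128.5] [ 0.5 -0.6  0.6] 10.5333
2.8 False [ -0.4 -55.9 116.4] [-0.4 -0.3 -0.4] 10.825
2.95 False [ -0.3 -59.  106.6] [-1.1 -0.2 -0.3] 11.0833
True [  0.4 -60.   96.8] [-0.9 -0.3  6.2] 11.55
[-1.2 -0.1  6.7]
```

```bash
python3 - <<'E'
from w import *
r.move_l(nw(0,-60,200),vel=.25)
gripper_to(0.06,25)
look('n3',nw(-20,45,300),N[2]-np.pi/2,['slot_mouth','carrier_5','cover_edge'])
y=.4-np.pi/2
look('g1',(0.47,-0.33,0.25),y,['wedge'])
look('g2',(0.50,-0.35,0.30),y,['wedge'])
E
```

```text
n3 slot_mouth [([0.5858, 0.0295, 0.0099], 0.56)]
n3 carrier_5 [([0.6203, 0.0011, 0.012], 0.62)]
n3 cover_edge [([0.587, -0.1409, 0.0658], 0.7)]
16.4833
g1 wedge [([0.4843, -0.3265, 0.0014], 0.92), ([0.3455, -0.2602, 0.0013], 0.82), ([0.3871, -0.4351, 0.0013], 0.74)]
18.0583
g2 wedge [([0.4827, -0.3275, 0.0007], 0.81), ([0.389, -0.4384, -0.001], 0.66), ([0.3458, -0.2581, 0.0035], 0.65)]
18.6667
```

View pics/w_n3.png

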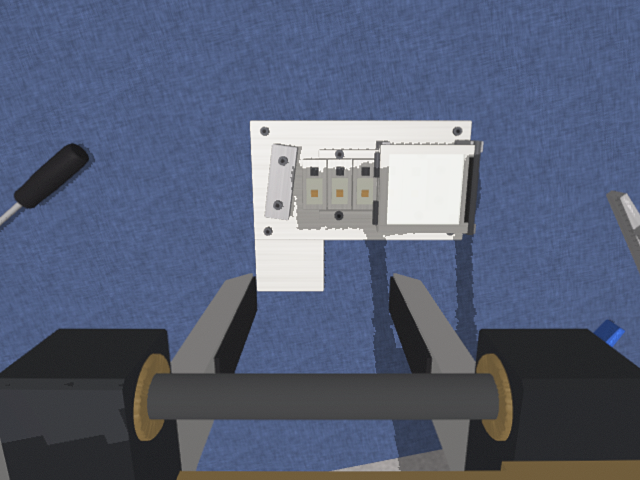

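View pics/w_g1.png

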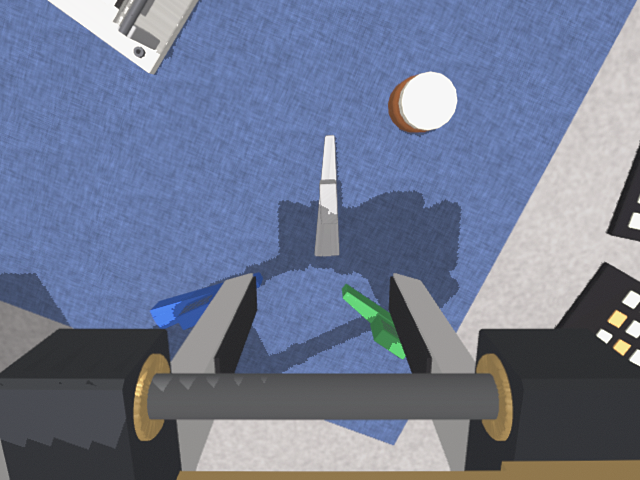

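View pics/w_g2.png

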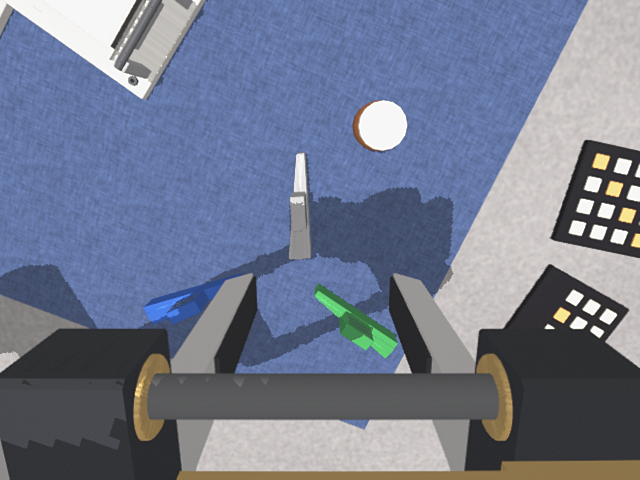

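In n3 the front panel lies folded at (425,185). The slot is open between the jaw (283,180) and carrier 5 (313,185), with its mouth at the bottom. In g1 the wedge is at (327,200), thin end up. I'll zoom in to fit its pose.

```bash
python3 - <<'E'
import cv2,numpy as np
a=cv2.imread('pics/w_g1.png')[125:265,280:380];b=cv2.imread('pics/w_g2.png')[140:280,255:355]
cv2.imwrite('pics/gz.png',np.hstack([cv2.resize(i,None,fx=4,fy=4,interpolation=cv2.INTER_CUBIC) for i in (a,b)]))
a=cv2.imread('pics/w_n3.png')[110:300,245:395]
cv2.imwrite('pics/n3z.png',cv2.resize(a,None,fx=3,fy=3,interpolation=cv2.INTER_CUBIC))
E
```

```text
(no output)
```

View pics/gz.png

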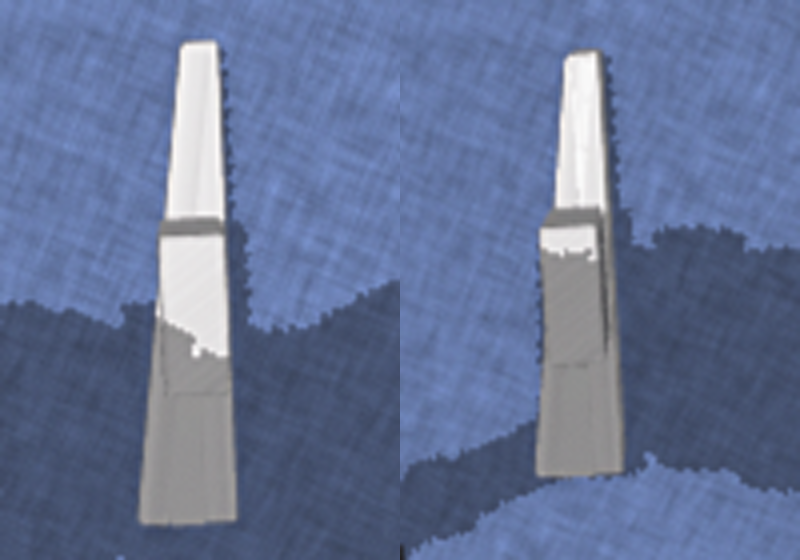

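View pics/n3z.png

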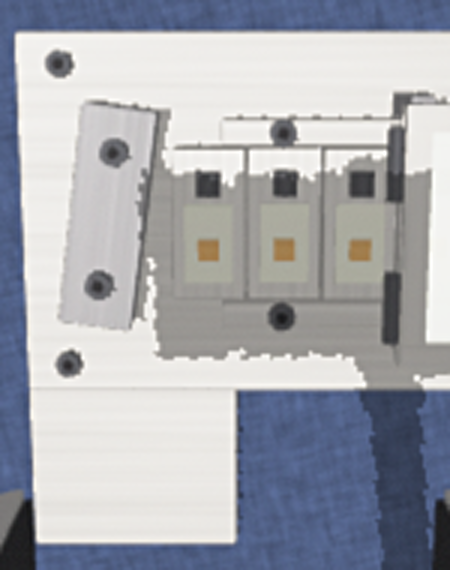

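```bash
python3 - <<'E'
from h import *; import json
from scipy.optimize import least_squares
M=np.array([(55,.3,24),(55,-8,24),(-55,15.7,24),(-55,-8,24),(17,7,58),(17,-7,58),(-17,7,58),(-17,-7,58)])/1e3
o1=np.array([(325.25,135.75),(334.25,135.5),(314.75,256),(339.25,255.5),(320,183.75),(336,183.5),(320.75,223),(337.5,223.75)])-.375
o2=np.array([(296.25,153.25),(305,153.25),(289.25,258.75),(310.5,258),(290.25,197.25),(303.75,196.75),(290.75,231),(305.25,230.5)])-.375
c1,c2=[json.load(open(f'c_{t}.json')) for t in('g1','g2')]
def W(p):
    c,s=np.cos(p[2]),np.sin(p[2]);return np.c_[p[0]+c*M[:,0]-s*M[:,1],p[1]+s*M[:,0]+c*M[:,1],M[:,2]+p[3]]
f=lambda p:np.concatenate([(proj(c,W(p))-o).ravel() for c,o in((c1,o1),(c2,o2))])
s=least_squares(f,[.483,-.328,.4,0],loss='soft_l1');print(s.x,f(s.x).round(1))
np.save('wedge.npy',s.x)
# height by free triangulation
for i in (2,4,7):
    A=[];b=[]
    for c,o in((c1,o1),(c2,o2)):
        p,d=ray(c,[o[i]]);d=d[0]/np.linalg.norm(d[0]);Pm=np.eye(3)-np.outer(d,d);A.append(Pm);b.append(Pm@p)
    print(i,np.linalg.lstsq(np.vstack(A),np.concatenate(b),rcond=None)[0].round(4))
c3=json.load(open('c_n3.json'))
q=lambda X,Y:((X+.5)/3-.5+245,(Y+.5)/3-.5+110)
for X,Y,z in [(174,147,34),(173,298,34),(247,147,34),(323,147,34),(157,108,32),(129,328,32),(81,101,32),(60,321,32),(36,545,12),(236,542,12)]:
    print((X,Y,z),wn(atz(c3,[q(X,Y)],z/1e3)[0]).round(1))
E
```

```text
[ 0.48469146 -0.32802859  0.44727059 -0.00268406] [-0.2  0.2  0.2 -0.  -0.7 -0.1 -0.2 -0.7 -0.7  0.2  0.2 -0.3  0.5  1.1
  0.2 -0.4  0.1  0.4 -0.4  0.  -0.9  0.2  0.  -0.  -0.7 -0.6  0.5 -0.8
  1.1  0.5  1.   0.3]
2 [ 0.4275 -0.3387  0.0174]
4 [ 0.4975 -0.315   0.0581]
7 [ 0.4738 -0.3405  0.0631]
(174, 147, 34) [25.1 65.6 34. ]
(173, 298, 34) [-25.   66.5  34. ]
(247, 147, 34) [25.1 41.7 34. ]
(323, 147, 34) [25.1 16.9 34. ]
(157, 108, 32) [37.5 71.1 32. ]
(129, 328, 32) [-35.7  81.7  32. ]
(81, 101, 32) [39.7 95.8 32. ]
(60, 321, 32) [-33.3 105.1  32. ]
(36, 545, 12) [-122.4  119.7   12. ]
(236, 542, 12) [-121.2   45.2   12. ]
```

```bash
python3 - <<'E'
from h import *
w=np.load('wedge.npy'); yaw=w[2]-np.pi/2
g=np.array([w[0]-.004*np.cos(w[2]),w[1]-.004*np.sin(w[2])])
gripper_to(0.04,40)
r.move_to([g[0],g[1],.12],down(yaw))
hit=r.move_l([g[0],g[1],.059],vel=.1,guard=8); print('hit',hit,F(),telemetry.current_ee_pos())
if not hit:
    gripper_to(0.0,40); print('open',telemetry.current_opening(),F())
    r.move_l([g[0],g[1],.16],vel=.15); r.hold(.2); print(F(),telemetry.current_opening(),T())
    snap('wrist','w_g3.png'); snap('scene','s3.png')
E
```

```text
hit False [-0.3 -1.1  0.6] [ 0.48166422 -0.33027975  0.05968309]
open 0.013341850130956508 [-0.1 -0.1  2. ]
[ 0.1  0.6 -4. ] 0.013732172007696544 22.2583
```

View pics/w_g3.png

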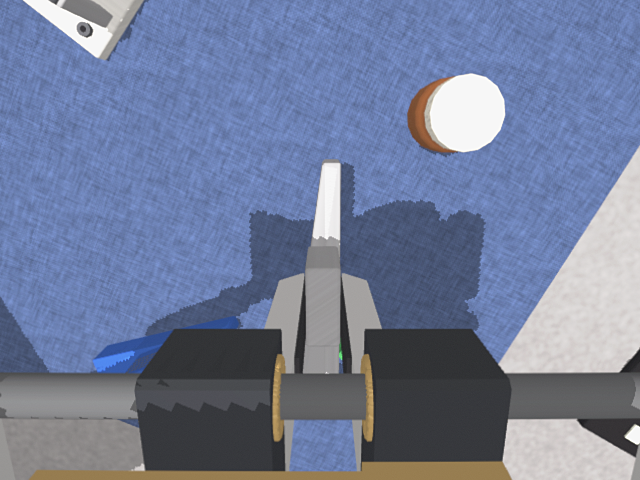

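View pics/s3.png

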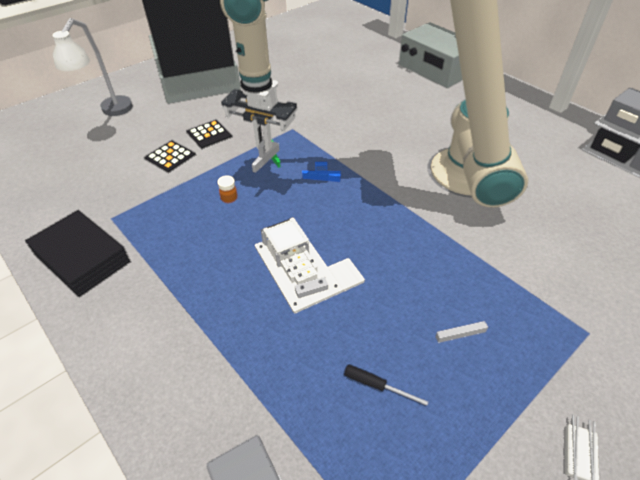

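The wedge is held with its thin end at (324–340,162), the jar is untouched and the cover is flat. I'll check how it sits in the hand.

```bash
python3 - <<'E'
from h import *
c=vision.get_calibration('wrist');p=np.array(telemetry.current_ee_pos());q=telemetry.current_tool_rot()
m=R.from_quat([q[1],q[2],q[3],q[0]]).as_matrix()
for px in [(324,163),(340.5,163)]:
    print(((atz(c,[px],p[2]-.059+.024)[0]-p)@m*1e3).round(1))
# edges for yaw: straight side
print(((atz(c,[(341,240)],p[2]-.035)[0]-p)@m*1e3).round(1),p,m[:,2].round(4))
a=cv2.imread('pics/w_g3.png')[150:270,280:400];cv2.imwrite('pics/g3z.png',cv2.resize(a,None,fx=5,fy=5,interpolation=cv2.INTER_CUBIC))
E
```

```text
[  0.1 -58.8  35. ]
[  7.5 -58.8  35. ]
[  8.1 -23.5  35. ] [ 0.48079366 -0.32950319  0.15916211] [-0.0012  0.0011 -1.    ]
```

View pics/g3z.png

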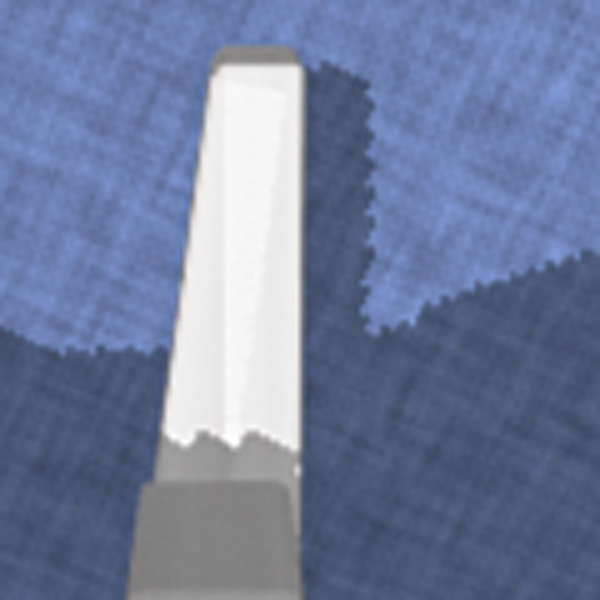

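In-hand pose matches: straight side at 7.5–8 mm, thin end 58.8 mm ahead of the TCP. Now I carry it to the tongue, lower it and insert.

```bash
python3 - <<'E'
from h import *
q=down(N[2]-np.pi/2)
r.move_to(nw(-119,75.3,170),q)
r.move_l(nw(-119,75.3,78),vel=.15)
r.hold(.2);f0=F()
g=r.move_l(nw(-119,75.3,66),vel=.02,guard=3)
p=wn(telemetry.current_ee_pos());print(g,p.round(1),f0,F(),T())
snap('wrist','w_i1.png')
import json;c=vision.get_calibration('wrist');json.dump({k:np.array(v).tolist() for k,v in c.items()},open('c_i1.json','w'))
snap('scene','s4.png')
E
python3 -c "
import cv2
a=cv2.imread('pics/s4.png')[170:320,220:420]; cv2.imwrite('pics/s4z.png',cv2.resize(a,None,fx=4,fy=4,interpolation=cv2.INTER_CUBIC))"
```

```text
True [-118.9   75.4   71.2] [ 0.5  0.1 -3.4] [-0.5 -0.5  3.4] 25.1583
```

View pics/w_i1.png

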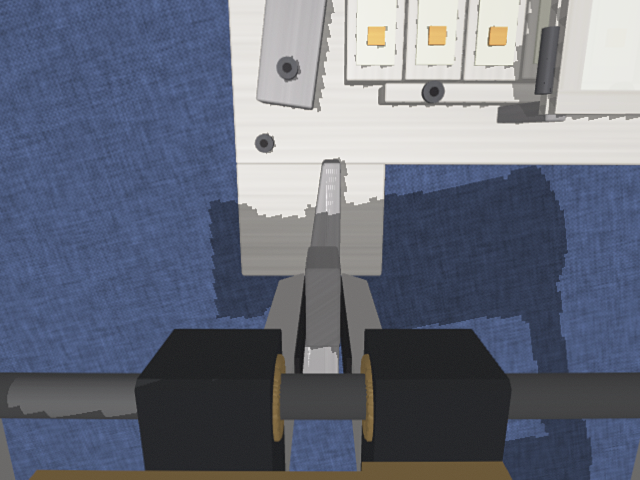

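View pics/s4z.png

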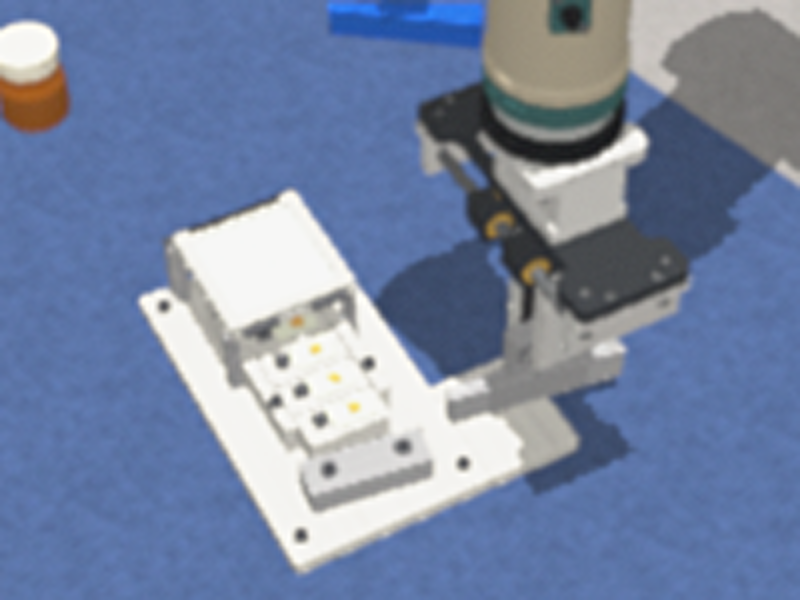

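```bash
python3 - <<'E'
from h import *;import json
c=json.load(open('c_i1.json'))
for n,px,z in [('c5',(346,81),34),('c5',(347,30),34),('jaw',(311,107),32),('thinL',(325,160.5),36),('thinR',(340.5,160.5),36),('wS',(342,240),36)]:
    print(n,wn(atz(c,[px],z/1e3)[0]).round(1))
a=cv2.imread('pics/w_i1.png')[0:180,220:420];cv2.imwrite('pics/i1z.png',cv2.resize(a,None,fx=4,fy=3.3,interpolation=cv2.INTER_CUBIC))
E
```

```text
c5 [-26.   66.6  34. ]
c5 [-5.8 66.5 34. ]
jaw [-36.6  81.8  32. ]
thinL [-59.6  75.6  36. ]
thinR [-59.6  68.7  36. ]
wS [-96.   67.6  36. ]
```

View pics/i1z.png

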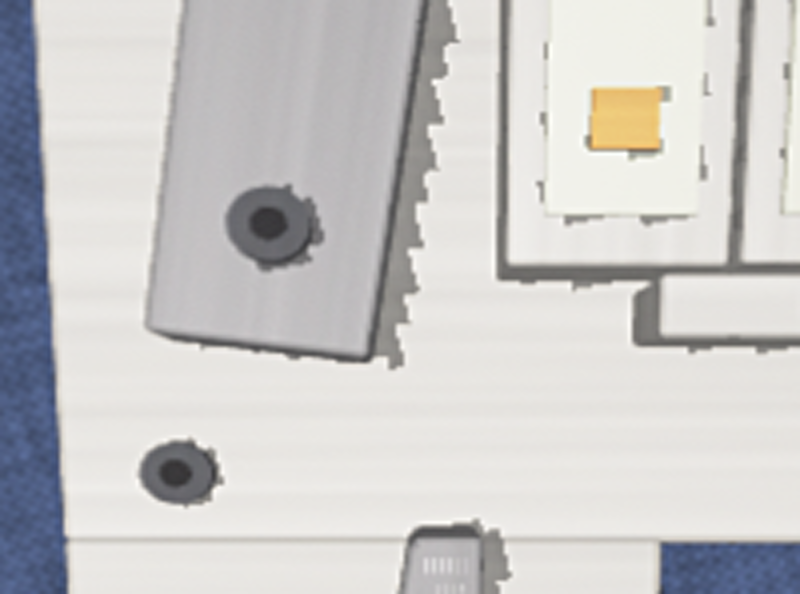

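```bash
python3 - <<'E'
from h import *
r.move_l(nw(-119,75.3,72.2),vel=.03);r.hold(.15);f0=F();print(f0)
g=r.move_l(nw(-64,75.3,72.2),vel=.06,guard=5);print(g,wn(telemetry.current_ee_pos()).round(1),F(),T())
if not g:
  for xw in range(-52,30,6):
    y0=min(75.3,67.5-.14*xw)
    g=r.move_l(nw(xw-4,y0,72.0),vel=.05,guard=9)
    print(xw,g,wn(telemetry.current_ee_pos()).round(1),F(),round(T(),2))
    if g or abs(F()[0])>7 or abs(F()[1])>9: break
snap('wrist','w_i2.png')
import json;c=vision.get_calibration('wrist');json.dump({k:np.array(v).tolist() for k,v in c.items()},open('c_i2.json','w'))
E
```

```text
[ 0.6  0.  -2.9]
False [-64.6  75.3  72.1] [ 0.2 -0.5 -2.9] 26.725
-52 False [-55.5  74.4  72. ] [ 0.3 -1.7 -3.7] 27.03
-46 False [-49.4  73.5  72. ] [-0.7 -2.1 -3.2] 27.31
-40 False [-43.4  72.7  71.9] [ 0.6 -3.6 -3.3] 27.58
-34 False [-37.4  71.8  71.9] [ 0.3 -4.6 -4.5] 27.86
-28 False [-31.5  71.   71.9] [ 0.1 -5.3 -5.2] 28.13
-22 False [-25.7  70.2  71.9] [-0.3 -4.8 -4.2] 28.41
-16 False [-19.8  69.4  71.9] [-1.  -4.9 -4.9] 28.68
-10 False [-13.8  68.5  71.8] [-0.8 -4.5 -3.9] 28.96
-4 False [-7.8 67.7 71.8] [-0.6 -4.8 -4.2] 29.23
2 True [-4.3 67.1 71.6] [-0.3  0.7  6. ] 29.45
```

View pics/w_i2.png

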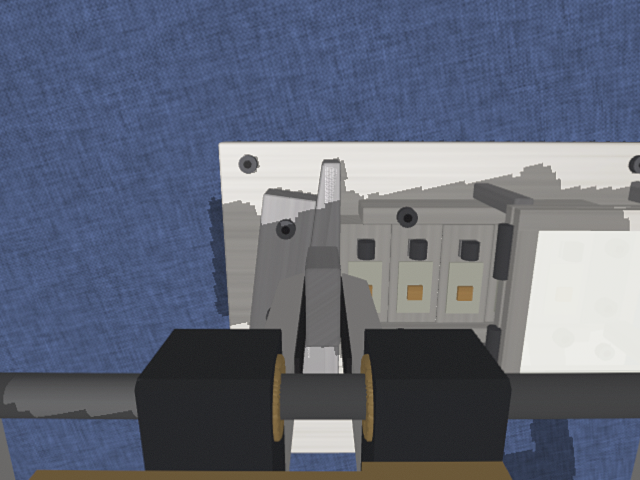

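The wedge is well into the slot and the row has begun packing, with a contact-force jump at wedge x ≈ 0. I'll release it and push low on the butt.

```bash
python3 - <<'E'
from h import *
r.hold(.2);print(F())
gripper_to(0.03,20);r.hold(.1);print(F(),telemetry.current_opening())
p=wn(telemetry.current_ee_pos())
r.move_l(nw(p[0],p[1],130),vel=.15)
r.hold(.1);print(F(),T())
gripper_to(0,30)
r.move_to(nw(-75,50,260),down(N[2]-np.pi/2));r.hold(.1)
import json;c=vision.get_calibration('wrist');snap('wrist','w_i3.png');json.dump({k:np.array(v).tolist() for k,v in c.items()},open('c_i3.json','w'))
print(T())
E
```

```text
[-0.7  2.1  7. ]
[ 0.7 -0.   0.3] 0.030135752936754957
[-0.   0.7  0.4] 30.9417
32.35
```

View pics/w_i3.png

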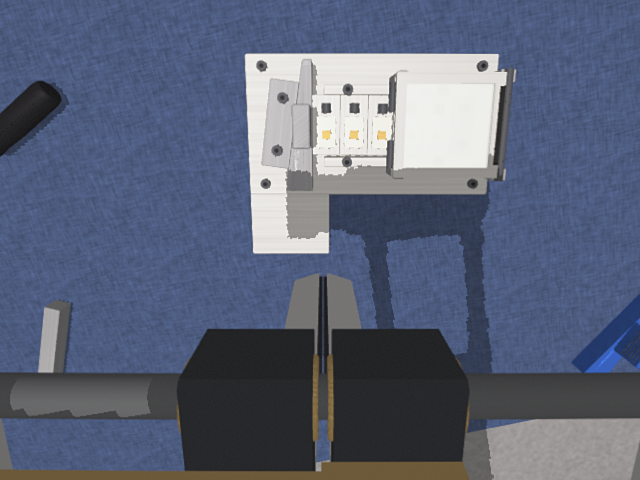

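```bash
python3 - <<'E'
from h import *
q=down(N[2]-np.pi/2)
r.move_to(nw(-88,70.8,110),q)
r.move_l(nw(-88,70.8,42),vel=.15,guard=8)
r.hold(.15);f0=F();print(f0,wn(telemetry.current_ee_pos()).round(1))
g=r.move_l(nw(-30,70.8,42),vel=.025,guard=8)
p=wn(telemetry.current_ee_pos());print(g,p.round(2),F(),T())
r.hold(.15);print(F()-f0,wn(telemetry.current_ee_pos()).round(2),T())
E
```

```text
[-0.2 -0.3 -0.2] [-86.6  71.   43.6]
True [-66.93  70.67  40.88] [0.3 0.1 0.3] 34.925
[ 0.5  0.1 -0.4] [-67.31  70.64  40.71] 35.075
```

```bash
python3 - <<'E'
from h import *
f0=np.array([-.2,-.2,-.2])
for k in range(14):
    p=wn(telemetry.current_ee_pos())
    g=r.move_l(nw(p[0]+5,70.8,42),vel=.015,guard=7)
    f=F();r.hold(.12);f2=F()
    print(k,g,wn(telemetry.current_ee_pos()).round(2),f,f2,round(T(),2))
    if f2[0]<-9: break
E
```

```text
0 False [-66.32  70.66  40.97] [-5.7  0.3  0.2] [-6.8  0.2  0.4] 35.7
1 False [-66.29  70.62  40.93] [-7.6  1.   1.9] [-7.1 -0.2  2. ] 36.07
2 False [-66.28  70.66  40.92] [-7.6  0.6  1.7] [-7.8  1.2  1.7] 36.43
3 False [-66.29  70.66  40.91] [-7.3 -0.1  1.6] [-8.   0.3  2.2] 36.8
4 False [-66.28  70.64  40.93] [-7.1  1.6  0.8] [-8.7  0.1  1.6] 37.17
5 False [-66.26  70.64  40.95] [-7.8  0.3  2.3] [-8.  -0.5  1.3] 37.53
6 False [-66.26  70.65  40.96] [-7.5  0.6  1.3] [-8.3 -0.4  1.9] 37.9
7 False [-66.27  70.66  40.95] [-8.3  0.6  1.6] [-7.7  1.   1.6] 38.27
8 False [-66.27  70.66  40.95] [-8.   0.2  2.7] [-7.   0.1  3.3] 38.63
9 False [-66.26  70.66  40.95] [-7.5  0.9  1.2] [-7.7  0.   1.1] 39.0
10 False [-66.24  70.65  40.94] [-6.4  0.6  2.3] [-7.4  0.4  0.7] 39.37
11 False [-66.26  70.64  40.95] [-7.5  1.5  2. ] [-7.8  0.4  2.3] 39.73
12 False [-66.27  70.64  40.92] [-7.5 -0.4  1.9] [-8.2 -0.4  1.3] 40.1
13 False [-66.28  70.63  40.93] [-6.8  0.   1.6] [-7.8 -0.3  1.7] 40.47
```

```bash
python3 - <<'E'
from h import *
for xt in np.arange(-60.5,-45,1):
    r.move_l(nw(xt,70.8,42),vel=.02)
    f=F();r.hold(.1);f2=F();fm=(f+f2)/2
    print(round(xt,1),wn(telemetry.current_ee_pos()).round(2),f,f2,round(T(),2))
    if fm[0]<-15.3: break
snap('wrist','w_p.png')
E
```

```text
-60.5 [-66.23  70.66  40.91] [-8.8  0.3  2.8] [-8.8  0.6  2.6] 40.82
-59.5 [-66.18  70.62  40.79] [-10.1   0.1   3.8] [-10.5   0.8   3.5] 41.17
-58.5 [-66.1   70.62  40.78] [-11.3   0.8   5.2] [-12.    1.2   6. ] 41.52
-57.5 [-66.08  70.63  40.76] [-12.8   1.2   7.2] [-13.2   1.3   6.4] 41.87
-56.5 [-66.03  70.63  40.73] [-13.8   0.4   8.2] [-14.9   0.7   7.9] 42.22
-55.5 [-66.    70.61  40.64] [-16.1   0.3   9.5] [-17.1   0.7   8.6] 42.57
```

View pics/w_p.png

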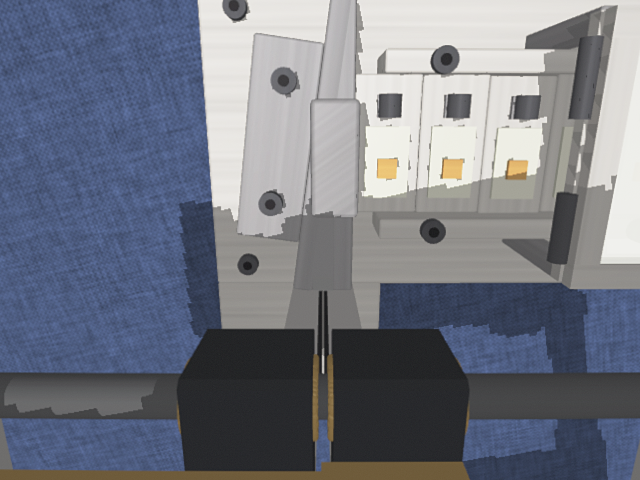

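```bash
python3 - <<'E'
from h import *
p=wn(telemetry.current_ee_pos())
r.move_l(nw(-66,70.8,42),vel=.05); r.hold(.1);print(F(),wn(telemetry.current_ee_pos()).round(1))
r.move_l(nw(-95,70.8,45),vel=.1); r.hold(.1);print(F())
r.move_l(nw(-95,70.8,180),vel=.25)
import json
def v(t,pos):
    r.move_to(pos,down(N[2]-np.pi/2));r.hold(.15)
    c=vision.get_calibration('wrist');snap('wrist',f'w_{t}.png');json.dump({k:np.array(v).tolist() for k,v in c.items()},open(f'c_{t}.json','w'))
v('f1',nw(-75,65,190)); 
v('f2',nw(-75,-20,240))
print([(np.round(d['at'],4).tolist(),d['score']) for d in models.mark_of('wedge','wrist')])
snap('scene','s5.png');print(T())
E
python3 -c "
import cv2
a=cv2.imread('pics/s5.png')[200:320,240:400]; cv2.imwrite('pics/s5z.png',cv2.resize(a,None,fx=5,fy=5,interpolation=cv2.INTER_CUBIC))"
```

```text
[-3.9  0.9  1.9] [-66.4  70.9  42. ]
[-0.5  0.8  0.2]
[([0.6194, 0.011, 0.0162], 0.93), ([0.3431, -0.2586, -0.0012], 0.68)]
45.5333
```

View pics/w_f1.png

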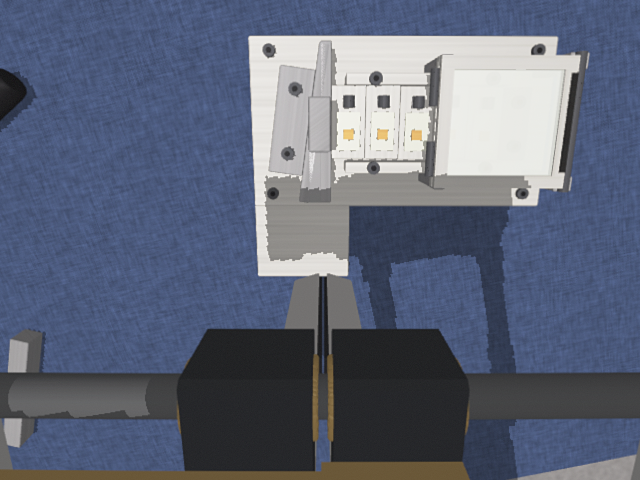

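View pics/w_f2.png

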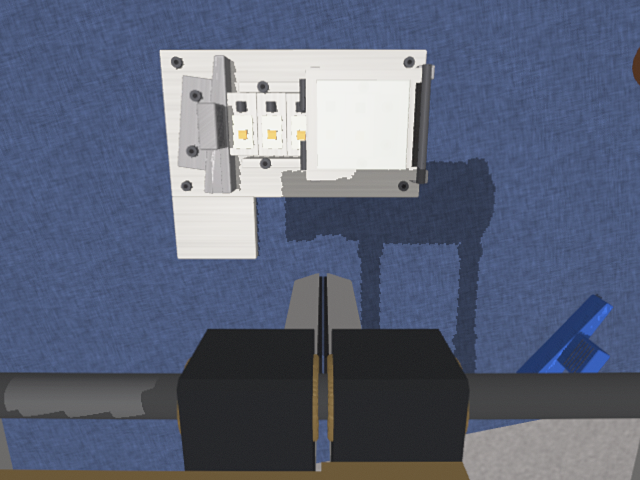

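View pics/s5z.png

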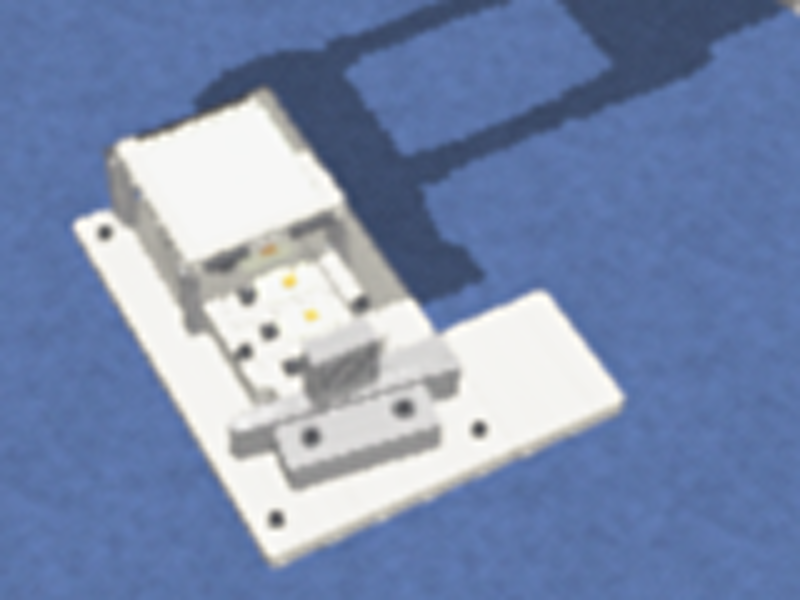

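```bash
python3 - <<'E'
from h import *;import json
a=cv2.imread('pics/w_f1.png')[30:210,245:445];cv2.imwrite('pics/f1z.png',cv2.resize(a,None,fx=4,fy=3.3,interpolation=cv2.INTER_CUBIC))
c=json.load(open('c_f1.json'))
for n,px,z in [('bL',(300,202),36),('bR',(331,202),36),('tL',(319,41),36),('tR',(331,41),36),('c5/4',(365.5,85),34),('c4/3',(399.5,85),34),('jaw',(279,65),32)]:
    print(n,wn(atz(c,[px],z/1e3)[0]).round(1))
for px in[(228-0,59)]:pass
E
```

```text
bL [-55.9  82.8  36. ]
bR [-55.9  60.   36. ]
tL [53.5 68.6 36. ]
tR [53.5 60.5 36. ]
c5/4 [25.7 36.5 34. ]
c4/3 [25.7 12.9 34. ]
jaw [38.9 96.2 32. ]
```

View pics/f1z.png

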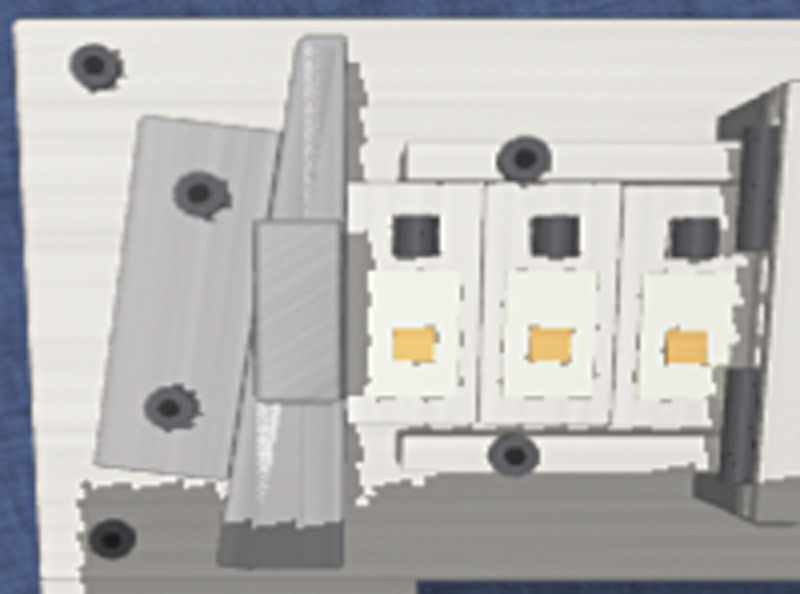

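The wedge is flat and parallel, at nest x ≈ −1. Its straight side is at y ≈ 60.2, which is what the jaw line predicts, and the carriers sit face to face with no visible gaps. Handing in.

```bash
python3 - <<'E'
from h import *
print(F(),T()); r.sign_off()
E
```

```text
[-0.3  0.1 -0.3] 45.5333
the job is handed in; nothing more can be done
```

The job is handed in at 45.5 s: the cover is folded back, and the steel wedge is jammed in the slot with the row packed. The sign-off gave no verdict.

- **Cover:** I swung the front panel over and pressed it down with about 6–7 N. It lies flat on the rear panel, and the edge measured at z ≈ 66 mm.
- **Wedge:** I picked the steel wedge by its tab and slid it in thin end first until the row began to pack. After letting go, I pushed on the butt with closed fingers up to about 17 N, and it moved only about 0.3 mm between 7 and 17 N.
- **Last checks:** The wedge lies flat and parallel to the row at nest x ≈ −1 mm, inside the jam range of −15 to 25. The three carriers that can be seen sit face to face without gaps, and the robot was clear with no force on it. I saw no bystander disturbed, but the last pictures I viewed do not show all of them.

**Not fully settled:**
- **Slide-in guard:** It ended on a guard trip, with an unexplained vertical jump of about 10 N.
- **First butt push:** The force guard tripped with no lasting load, so I repeated it in small steps.
- **Final push:** It showed about 9 N vertically, probably friction on the butt. The lowering before it stopped 1–2 mm high, and I did not check why.
- **Hidden parts:** Carriers 1 and 2 and the stop are under the cover, so I judge them tight only from the steep rise in force.

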